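# Hang the matching slide rack on the drip stand

### The arm

A 6-joint arm with a two-finger parallel gripper is mounted at the origin on a cart in front of the work surface, level with it; the furniture and walls round the work are solid. World frame = base frame: x ahead of the robot, y to its left, z up, the work surface at z = 0. Lengths are in m, angles in rad, forces in N, time in s.
With the tool pointing down it reaches from about 0.2 to 0.875 m from the base axis. Payload 3.4 kg.
Tool frame: the origin (TCP) lies between the finger pads; the fingertips stand 25 mm ahead of it and the grasp point (between the pads) lies 6 mm ahead of it (r.nose_length is the z of the fingertips in the tool frame, in m); z points along the fingers, y is the line along which they close (so a half turn about z gives the same grasp; the last joint's range is limited). The gripper opens to 94 mm and grips with 3 to 60 N. Pads are 16 mm wide; open, the fingers measure 119 mm over their backs; the gripper's body (75 mm by 177 mm) begins 78 mm behind the grasp point.
Start: joints at [-1.314, 0.276, 1.505, -0, 1.361, -0.121], TCP at [0.212, -0.534, 0.23] pointing down, gripper open.
Joint ranges: [-2.89, 2.89], [-0.75, 2.08], [0.22, 2.7], [-1.18, 4.32], [0.11, 2.71], [-2.7, 2.7]. Speed limits (rad/s): [2.57, 2.57, 3.14, 3.14, 3.14, 3.14].

### API

Orientations are given as a unit quaternion [w, x, y, z].
In Python, from plant import r, gripper_to, inverse_kinematics, vision, models, telemetry gives the robot as it stands. Calls block until the motion is done:
- r.move_to(position, orientation): joint-space move of the TCP to a pose.
- r.move_l(position, rot=None, vel=0.15, guard=None): straight line of the TCP; rot=None keeps the orientation; vel is the mean speed in m/s. With guard (N) it stops when the force on the tool has changed by that much, and returns True; else False.
- r.movej(angles): joint-space move.
- gripper_to(opening, f_grip=None): finger opening in m; f_grip is the grip in N (None keeps the last); returns when the fingers have stopped.
- r.hold(seconds).
- inverse_kinematics(position, orientation): joint angles nearest the present ones, or None.
- vision.snapshot(name): name is "scene" or "top" or "wrist"; returns the picture (400x640x3 uint8, red, green, blue); there is no depth.
- vision.get_calibration(name): a dict with "fx", "fy", "cx", "cy" (pixels), "D" ([k1, k2, p1, p2, k3] as OpenCV has them; the pictures are not rectified), "position" and "orientation" of the camera in the world. Camera axes: x right, y down, z forward; pixel columns grow to the right and rows downward; lengths in m; the calibration is good to about 2 mm. A picture is of the moment at which its call begins: read the wrist's pose just before it. get_calibration takes no time and is no camera call; for the wrist camera it gives the pose at the moment of the call.
A pose or a line that the arm cannot do raises r.PlanningError and nothing moves.
- r.sign_off(): hands the job in; it is judged then, once.
Trained networks look in the newest picture that a camera, given by its name, has taken for a name from the list of things; names that differ only in an ending like _2 or _b are one class to them, and where a whole thing is asked for, a point or a joint stands for the part that bears it (a point fixed in the world has none). Each returns a list of dicts, best first, with "score" (0 to 1); they miss things now and then, are a little off and sometimes report something else, mostly with a low value. They report only what shows in the picture. A call takes as long as a camera call. They do not tell look-alikes from the thing itself.
- models.boxes_of(thing, camera): "at" ([x, y, z] in m, in world coordinates, good to about 4 mm: the middle of the surface that is visible of it).
- models.regions_of(thing, camera): "pixels" (400x640 bool, what is visible of it).
- models.mark_of(thing, camera): "at" ([x, y, z] in m, in world coordinates, good to about 4 mm: a listed point, or the origin of a listed thing).
Readings, each from a call of its own:
- telemetry.current_t(): time.
- telemetry.current_joints(): joint angles.
- telemetry.current_dq(): joint speeds.
- telemetry.current_joint_efforts(): joint torques, N m.
- telemetry.current_ee_pos(): TCP position.
- telemetry.current_tool_rot(): TCP orientation.
- telemetry.current_wrist_force(): force on the tool from outside, world axes, zero at the start.
- telemetry.current_torque(): the same for the moment, N m.
- telemetry.current_opening(): finger opening in m.
- telemetry.current_finger_force(): force on a finger pad.
Only numpy, scipy, OpenCV 4.12 (cv2) and the standard library are available. Lean on these libraries where they do the work, as an engineer would, in place of code of your own. Each camera call takes 0.05 s, during which the arm holds its last target. There are 200 camera calls.

### The job

Two slide-staining racks are waiting on the bench, but only one of them has eyes spaced to fit the two pegs of the drip stand. Hang that rack by both its eyes on the two pegs so that it drips freely over the tray, keeping it upright on the way, and leave the other rack standing on the worktop. Do not knock over or push away the two amber bottles or the sample cup.

Things in the scene. Friction and masses are not known exactly. Their poses are not given: they have to be found in the camera images.
- blue_rack: loose steel slide-staining rack, about 0.3 kg, 46 (x) x 104 (y) x 156 (z) mm, the same front and back (may hang either way round). Origin: centre of its underside, z up. Glass slides fill its basket (z 0 to 36 mm); two straps carry an upright head plate, 8 mm thick (x), 104 mm wide (y), z = 80 to 148 mm, with two eyes through it along x and a blue grip on top
- blue_rack_eyes (a point): point midway between the blue rack's two round eyes (26 mm diameter, centres at y = +30 and -30 mm: 60 mm apart, which fits the pegs), in mid thickness of the plate, 100 mm above the rack's underside; axes as the rack's
- blue_rack_grip (a point): centre of the blue grip at the top centre of the head plate, 12 mm thick (x), 60 mm wide (y), from 124 to 156 mm above the rack's underside, this point at 140 mm; to be pinched from above across its thickness (along x); axes as the rack's
- orange_rack: the other rack, loose, the same in every size except that its grip is orange and its two 26 mm eyes are only 34 mm apart (y = +17 and -17 mm), so it cannot go onto the pegs. Origin: centre of its underside, z up
- drip_stand: stand fixed to the worktop; place and yaw vary. Origin on the worktop below mid-pegs; -x is its front, roughly towards the robot. Grey tray 156 x 190 mm (x -86 to 70), 16 mm high; two posts at x = 42, y = +84 and -84 mm bear a crossbar along y, front face x = 34, top z = 165 mm; nothing stands higher but the pegs. A hung rack's underside is about 57 mm above the worktop
- pegs_mid (a point): midway between the two steel pegs (10 mm diameter, at y = +30 and -30 mm), at mid length, 165 mm above the worktop; axes as the stand's. Pegs run from x = +34 mm (crossbar) to the front, x = -34 mm, ending in 13 mm black balls, and rise 8 degrees that way: axes 5 mm lower at the crossbar, 5 mm higher at the tips. A hung rack's eye centres are about 8 mm below the peg axes
- amber_bottle_1: amber stain bottle with a black cap, 45 mm diameter, 90 mm high, loose; origin at the centre of its underside
- amber_bottle_2: another such amber stain bottle, 45 mm diameter, 90 mm high, loose; origin at the centre of its underside
- sample_cup: clear sample cup with a red lid, 52 mm diameter, 64 mm high, loose; origin at the centre of its underside
Mind the look-alikes: they are no part of the job. Leave any brown or red look-alike of the blue_rack alone.

How it is judged:
By the outcome, as a careful person would: the job done as asked, in the order asked, and still so for the second after the job is handed in, with the robot touching nothing.
It also fails if it takes over 38 s, if anything falls off the work surface, if the arm or the gripper's body presses on something with over 40 N, if the wrist force passes 120 N, or if a joint passes its speed limit or range.

## Working session

There is one attempt and no reset: what is moved stays moved. The work goes in short steps, each a Python script; the robot and the scene stay as the last script left them, time stands still between calls to the robot, and variables do not carry over. Pictures are saved under pics/ and viewed, at most 10 in all, crops included, and the job is handed in when it is done.

```bash
mkdir -p pics; ls
python3 - <<'E'
from plant import r, vision, models, telemetry
import cv2
for c in ("scene","top"):
    im=vision.snapshot(c); cv2.imwrite(f"pics/{c}0.png",im[:,:,::-1])
    k=vision.get_calibration(c); print(c,k)
    for t in ("blue_rack","blue_rack_eyes","blue_rack_grip","orange_rack","drip_stand","pegs_mid","amber_bottle_1","sample_cup"):
        print(t,[(round(d["score"],2),[round(float(v),3) for v in d["at"]]) for d in models.mark_of(t,c)[:4]])
print(telemetry.current_t(), r.nose_length)
E
```

```text
pics
scene {'fx': 380.85771051540377, 'fy': 380.85771051540377, 'cx': 317.95716295368584, 'cy': 198.73935128971894, 'D': array([-0.02857928,  0.        ,  0.        ,  0.        ,  0.        ]), 'position': array([0.04788141, 0.78704706, 0.86122119]), 'orientation': array([ 0.12375838, -0.22728993,  0.85305664, -0.45311976])}
blue_rack [(0.74, [0.426, -0.648, -0.003]), (0.68, [0.539, -0.416, -0.001]), (0.57, [0.512, -0.271, -0.004])]
blue_rack_eyes [(0.86, [0.514, -0.272, 0.099]), (0.8, [0.537, -0.419, 0.1]), (0.74, [0.429, -0.646, 0.099])]
blue_rack_grip [(0.85, [0.427, -0.652, 0.139]), (0.67, [0.536, -0.419, 0.139]), (0.65, [0.513, -0.274, 0.142])]
orange_rack [(0.68, [0.471, 0.299, 0.001])]
drip_stand [(0.78, [0.6, -0.015, 0.003]), (0.56, [0.513, -0.271, 0.097])]
pegs_mid [(0.74, [0.605, -0.017, 0.167])]
amber_bottle_1 [(0.83, [0.699, 0.266, 0.001]), (0.7, [0.718, 0.354, 0.003])]
sample_cup [(0.67, [0.682, -0.275, -0.001]), (0.46, [0.515, -0.273, 0.1])]
top {'fx': 484.0409914179309, 'fy': 484.0409914179309, 'cx': 310.23334633075325, 'cy': 202.88333443751438, 'D': array([0.04908482, 0.        , 0.        , 0.        , 0.        ]), 'position': array([ 0.40546854, -0.14478657,  1.70470895]), 'orientation': array([-0.0374451 ,  0.71090386, -0.70100377,  0.04251227])}
blue_rack [(0.74, [0.429, -0.65, 0.0]), (0.67, [0.516, -0.271, 0.001]), (0.65, [0.536, -0.423, 0.002])]
blue_rack_eyes [(0.85, [0.545, -0.419, 0.103]), (0.79, [0.514, -0.271, 0.097]), (0.71, [0.431, -0.65, 0.103]), (0.43, [0.603, -0.016, -0.002])]
blue_rack_grip [(0.93, [0.427, -0.655, 0.14]), (0.79, [0.54, -0.415, 0.136]), (0.59, [0.514, -0.272, 0.137])]
orange_rack [(0.69, [0.473, 0.295, -0.004])]
drip_stand [(0.77, [0.601, -0.016, 0.002])]
pegs_mid [(0.97, [0.601, -0.017, 0.166])]
amber_bottle_1 [(0.73, [0.711, 0.352, -0.002]), (0.57, [0.706, 0.262, -0.001])]
sample_cup [(0.63, [0.683, -0.274, 0.003]), (0.18, [0.514, -0.27, 0.099])]
0.9 0.025
```

View pics/scene0.png

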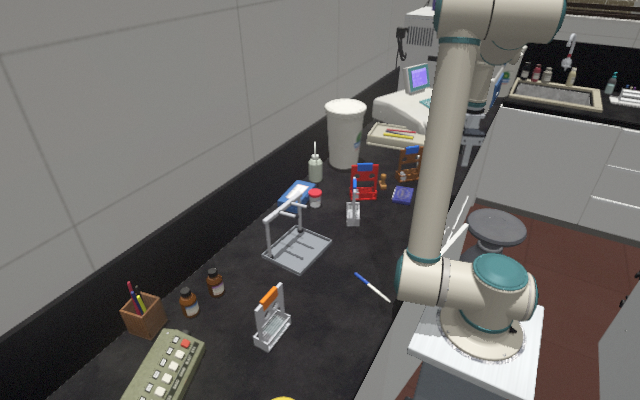

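View pics/top0.png

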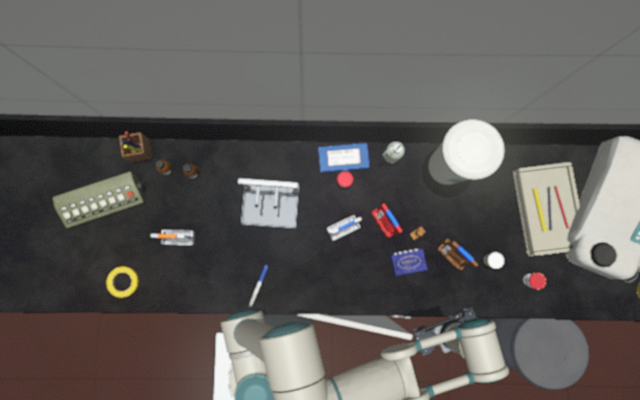

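Candidates in the scene picture: (353,205) is a grey steel rack with a blue grip, at about (0.514,-0.271). (365,185) is a red look-alike and (408,165) a brown one. The steel one fits "steel rack, blue grip". The orange-gripped rack is at (272,315) and the stand at (295,240). I'll confirm with an enlarged crop and get the yaws.

```bash
cat > h.py <<'E'
import numpy as np, cv2
from scipy.spatial.transform import Rotation as R
from plant import r, gripper_to, inverse_kinematics, vision, models, telemetry
def rot(q): return R.from_quat(np.asarray(q)[[1,2,3,0]])
def to_plane(px,k,z):
    K=np.array([[k["fx"],0,k["cx"]],[0,k["fy"],k["cy"]],[0,0,1]])
    u=cv2.undistortPoints(np.asarray(px,float).reshape(-1,1,2),K,k["D"]).reshape(-1,2)
    d=rot(k["orientation"]).apply(np.c_[u,np.ones(len(u))]); p=np.array(k["position"])
    return p+d*((z-p[2])/d[:,2])[:,None]
def project(P,k):
    K=np.array([[k["fx"],0,k["cx"]],[0,k["fy"],k["cy"]],[0,0,1]])
    Q=rot(k["orientation"]).inv()
    return cv2.projectPoints(Q.apply(np.atleast_2d(P)-k["position"]),np.zeros(3),np.zeros(3),K,k["D"])[0].reshape(-1,2)
def down(phi):  # tool y along heading phi
    c,s=np.cos(phi),np.sin(phi)
    q=R.from_matrix(np.array([[-s,c,0],[c,s,0],[0,0,-1]])).as_quat()
    return q[[3,0,1,2]]
def rack_pts(p,yaw,pts): return np.array(p)+R.from_euler("z",yaw).apply(pts)
E
python3 - <<'E'
from h import *
t=vision.snapshot("top"); k=vision.get_calibration("top")
def rect(mask,z):
    ys,xs=np.nonzero(mask); P=to_plane(np.c_[xs,ys],k,z)[:,:2]
    return P.mean(0), cv2.minAreaRect((P*1000).astype(np.float32)),len(xs)
hsv=cv2.cvtColor(t,cv2.COLOR_RGB2HSV)
m=(hsv[:,:,0]>95)&(hsv[:,:,0]<130)&(hsv[:,:,1]>110)&(hsv[:,:,2]>60)
n=np.zeros_like(m); n[205:250,320:370]=1; print("grip",rect(m&n,.15))
for d in models.regions_of("drip_stand","top")[:1]: print("stand",rect(d["pixels"],.016))
for d in models.regions_of("blue_rack","top")[:3]: print("rack",d["score"],rect(d["pixels"],.05))
g=to_plane([[250,185],[263,215]],k,.17);print(g)
s=cv2.imread("pics/scene0.png")
a=cv2.resize(t[165:255,225:415,::-1],(760,360),interpolation=cv2.INTER_CUBIC)
b=cv2.resize(s[150:240,310:430],(320,240),interpolation=cv2.INTER_CUBIC)
c=cv2.resize(s[190:280,245:365],(320,240),interpolation=cv2.INTER_CUBIC)
o=np.zeros((600,760,3),np.uint8);o[:360]=a;o[360:,:320]=b;o[360:,330:650]=c
cv2.imwrite("pics/crop1.png",o)
for phi in (0.4,0.4+np.pi,0.4-np.pi): print(phi,inverse_kinematics([.514,-.271,.3],down(phi)))
for phi in (0,np.pi): print(phi,inverse_kinematics([.60,-.016,.21],down(phi)))
E
```

```text
grip (array([ 0.51176724, -0.27127761]), ((511.644287109375, -271.1064147949219), (7.17627477645874, 52.017921447753906), 27.30191421508789), 44)
stand (array([ 0.59731186, -0.01277616]), ((597.03955078125, -4.27142333984375), (210.4188995361328, 159.2664031982422), 86.49201965332031), 2453)
rack 0.91 (array([ 0.53861374, -0.41623685]), ((538.4566650390625, -417.06976318359375), (108.58409881591797, 60.14681625366211), 32.066890716552734), 515)
rack 0.75 (array([ 0.51299945, -0.27168814]), ((514.1815185546875, -274.45819091796875), (49.716915130615234, 120.23011016845703), 28.52867889404297), 469)
rack 0.74 (array([ 0.42452462, -0.64693004]), ((421.4311828613281, -651.7886962890625), (133.13189697265625, 65.61903381347656), 44.934329986572266), 628)
[[ 0.63469907  0.03882099  0.17      ]
 [ 0.53899857 -0.00504388  0.17      ]]
0.4 [-6.04920890e-01  2.55627851e-01  1.36356890e+00 -4.44089210e-16
  1.52239590e+00 -1.00492089e+00]
3.541592653589793 [-6.04920890e-01  2.55627851e-01  1.36356890e+00 -4.44089210e-16
  1.52239590e+00  2.13667176e+00]
-2.741592653589793 [-6.04920890e-01  2.55627851e-01  1.36356890e+00 -4.44089210e-16
  1.52239590e+00  2.13667176e+00]
0 [-1.42545112e-01  3.25323295e-01  1.48387789e+00 -4.44089210e-16
  1.33239147e+00 -1.42545112e-01]
3.141592653589793 None
```

View pics/crop1.png

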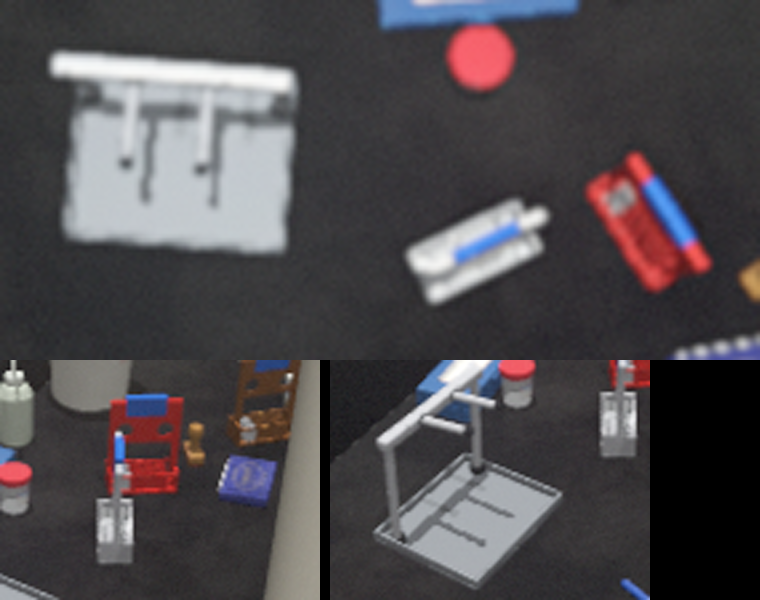

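The crop shows the steel rack with its blue grip at crop (487,243), the red look-alike at (650,215), and the stand's crossbar from (52,65) to (295,80) with ball tips at (127,163) and (201,170). The steel rack is the target. Next I'll hover above it for a wrist view.

Run:
```python
from h import *
k=vision.get_calibration("top")
P=to_plane(np.array([[52,65],[295,80]])/4+[225-.4,165-.4],k,.165); v=P[0]-P[1]; print("bar",P,v,np.degrees(np.arctan2(-v[0],v[1])))
B=to_plane(np.array([[127,163],[201,170]])/4+[225-.4,165-.4],k,.17); v=B[0]-B[1]; print("balls",B,B.mean(0),np.linalg.norm(v),np.degrees(np.arctan2(-v[0],v[1])))
phi=np.radians(27.3)
r.move_to([.513,-.272,.32],down(phi))
kw=vision.get_calibration("wrist"); im=vision.snapshot("wrist"); cv2.imwrite("pics/w1.png",im[:,:,::-1])
print(kw["position"],kw["fx"],kw["cx"],kw["cy"],rot(kw["orientation"]).as_matrix().round(2))
for t in ("blue_rack","blue_rack_grip"):
    print(t,[(round(d["score"],2),d["at"].round(4) if hasattr(d["at"],"round") else d["at"]) for d in models.mark_of(t,"wrist")[:3]])
hsv=cv2.cvtColor(im,cv2.COLOR_RGB2HSV)
m=((hsv[:,:,0]>95)&(hsv[:,:,0]<130)&(hsv[:,:,1]>110)&(hsv[:,:,2]>60)).astype(np.uint8)
n,_,st,ce=cv2.connectedComponentsWithStats(m)
for i in range(1,n):
    if st[i,4]>100: print(st[i],ce[i],to_plane([ce[i]],kw,.156))
print(telemetry.current_t())
```

```text
bar [[ 0.64829861  0.07948293  0.165     ]
 [ 0.63907886 -0.11564964  0.165     ]] [0.00921975 0.19513257 0.        ] -2.705135461991443
balls [[ 0.56953355  0.01685616  0.17      ]
 [ 0.56477462 -0.04210192  0.17      ]] [ 0.56715408 -0.01262288  0.17      ] 0.0591498281105056 -4.6147435070909895
[ 0.48080104 -0.2092106   0.47362   ] 337.2974386098986 317.8697515358481 200.1199678491096 [[ 0.89  0.44  0.11]
 [ 0.46 -0.86 -0.22]
 [-0.    0.25 -0.97]]
blue_rack [(0.96, [0.4254, -0.6448, 0.0012]), (0.72, [0.5168, -0.2721, 0.0025]), (0.56, [0.5368, -0.4161, 0.0002])]
blue_rack_grip [(0.63, [0.5114, -0.268, 0.1385]), (0.59, [0.5413, -0.4174, 0.1402])]
[314 157  13  62 710] [320.11971831 187.89577465] [[ 0.51427385 -0.26977075  0.156     ]]
[ 442  179   91  115 3473] [485.13734523 221.19234092] [[ 0.67638077 -0.22460875  0.156     ]]
[ 153  226   53   68 1096] [172.82390511 249.38594891] [[ 0.41008106 -0.39518795  0.156     ]]
[168 247  23  30 264] [177.06818182 258.99242424] [[ 0.41778572 -0.40312233  0.156     ]]
[255 298  52  10 379] [283.13720317 303.62796834] [[ 0.53687387 -0.39913669  0.156     ]]
2.7167
```

View pics/w1.png

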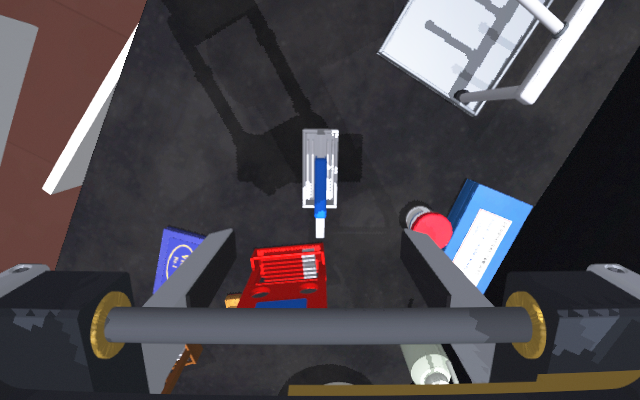

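The wrist view shows the steel rack's blue grip at (320,188), aligned with the gripper, with the cup clear to the right. I'll take one close view of the pegs for their exact pose, then grasp.

Run:
```python
from h import *
im=cv2.imread("pics/w1.png")[:,:,::-1]; kw=vision.get_calibration("wrist")
hsv=cv2.cvtColor(np.ascontiguousarray(im),cv2.COLOR_RGB2HSV)
m=((hsv[:,:,0]>95)&(hsv[:,:,0]<130)&(hsv[:,:,1]>110)&(hsv[:,:,2]>60)); n=np.zeros_like(m); n[150:225,305:335]=1; m&=n
rows=np.arange(160,219,3); C=[[np.nonzero(m[y])[0].mean(),y] for y in rows]
P=to_plane(C,kw,.156); d=np.polyfit(P[:,1],P[:,0],1); yaw=np.arctan(-d[0]); print("yaw",np.degrees(yaw),"len",np.linalg.norm(P[0]-P[-1]))
far=to_plane([[C[-1][0],219.5]],kw,.156)[0]; print("far",far,"centre",far+.03*np.array([-np.sin(yaw),np.cos(yaw),0]))
print("halfwidths",[m[y].sum() for y in rows])
r.move_to([.585,-.085,.37],down(np.radians(-3.5)))
kw=vision.get_calibration("wrist"); im=vision.snapshot("wrist"); cv2.imwrite("pics/w2.png",im[:,:,::-1])
for t in ("pegs_mid","drip_stand"): print(t,[(round(q["score"],2),np.round(q["at"],4)) for q in models.mark_of(t,"wrist")[:2]])
# overlay prediction
yaw=np.radians(-3.6); o=[.602,-.0155,0]
pts=[[-34,30,170],[-34,-30,170],[34,30,160],[34,-30,160],[34,90,165],[34,-90,165]]
print(project(rack_pts(o,yaw,np.array(pts)/1000.),kw).round(1)); np.save("k2.npy",kw,allow_pickle=True)
print(telemetry.current_t())
```

```text
yaw 26.351832474492614 len 0.056249524285735285
far [ 0.52828308 -0.29854586  0.156     ] centre [ 0.51496662 -0.27166331  0.156     ]
halfwidths [np.int64(12), np.int64(12), np.int64(12), np.int64(12), np.int64(12), np.int64(12), np.int64(11), np.int64(11), np.int64(11), np.int64(11), np.int64(11), np.int64(11), np.int64(11), np.int64(11), np.int64(13), np.int64(12), np.int64(12), np.int64(13), np.int64(13), np.int64(12)]
pegs_mid [(0.56, array([ 0.6029, -0.0148,  0.1659]))]
drip_stand [(0.59, array([ 0.6036, -0.0184, -0.0009]))]
[[295.6  83.3]
 [296.4 143.8]
 [362.4  84.3]
 [360.7 143.1]
 [364.9  19.9]
 [359.5 198.7]]
3.7167
```

View pics/w2.png

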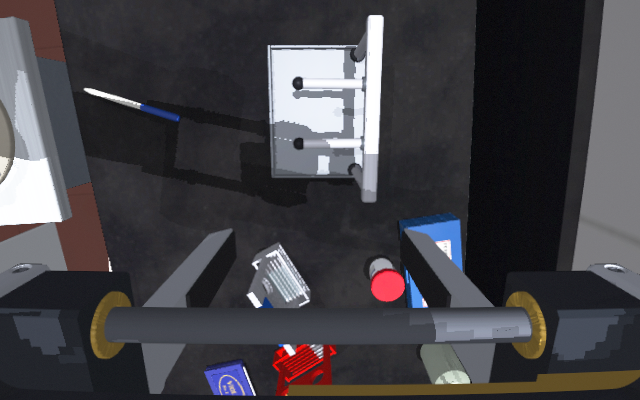

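The pegs show clearly: ball tips at about (298,83) and (298,144), with the crossbar's front edge near column 366. I'll refine the stand pose from those.

Run:
```python
from h import *
from scipy.optimize import least_squares
k=np.load("k2.npy",allow_pickle=True).item(); g=cv2.imread("pics/w2.png",0).astype(float)
b=[]
for cx,cy in ((298,83),(298,144)):
    w=g[cy-9:cy+10,cx-9:cx+10]; ys,xs=np.nonzero(w<55); print(len(xs)); b.append([xs.mean()+cx-9,ys.mean()+cy-9])
# peg end at the bar and peg centrelines: bright rows
pl=[]
for cy in (83,144):
    for x in (320,345):
        col=g[cy-12:cy+13,x]; pl.append((x,col.astype(int).tolist()))
print(b)
# crossbar edges: strongest gradient left/right
ed=[]
for y in (28,60,110,160,190):
    row=g[y,350:395]; d=np.diff(row); ed.append((y,350+np.argmax(d[5:])+5.5,350+np.argmin(d)+.5))
print(ed)
for x,c in pl: print(x,c)
```

```text
78
90
[[np.float64(297.34615384615387), np.float64(83.2051282051282)], [np.float64(298.26666666666665), np.float64(143.14444444444445)]]
[(28, np.float64(367.5), np.float64(382.5)), (60, np.float64(366.5), np.float64(381.5)), (110, np.float64(364.5), np.float64(379.5)), (160, np.float64(363.5), np.float64(361.5)), (190, np.float64(360.5), np.float64(375.5))]
320 [241, 241, 241, 241, 241, 241, 241, 223, 233, 247, 251, 254, 254, 252, 247, 236, 208, 192, 239, 242, 151, 131, 132, 131, 132]
345 [131, 130, 130, 131, 129, 130, 130, 141, 215, 243, 251, 253, 254, 253, 249, 240, 220, 158, 131, 128, 129, 129, 129, 129, 130]
320 [227, 128, 129, 128, 127, 129, 130, 140, 156, 169, 179, 182, 174, 166, 155, 137, 122, 127, 127, 127, 125, 127, 125, 182, 237]
345 [126, 127, 126, 126, 126, 122, 148, 219, 242, 250, 253, 254, 252, 248, 237, 193, 112, 111, 98, 98, 96, 96, 96, 108, 126]
```

```bash
cat >> h.py <<'E'
SY=np.radians(-4.0); SO=np.array([.603,-.0155,0])
def st(x,y,z): return rack_pts(SO,SY,[x,y,z])
E
python3 - <<'E'
from h import *
phi=np.radians(26.5); c=[.5145,-.2715]
gripper_to(.05,25)
r.move_to(c+[.23],down(phi))
print(r.move_l(c+[.149],vel=.1,guard=15))
gripper_to(0,25); print("open",telemetry.current_opening(),telemetry.current_finger_force())
r.move_l(c+[.149+.08],vel=.12)
print("open",telemetry.current_opening(),telemetry.current_wrist_force())
p=st(-.10,0,.149+.08); r.move_l(p,down(SY),vel=.15)
print(telemetry.current_ee_pos(),p)
kw=vision.get_calibration("wrist"); im=vision.snapshot("wrist"); s=vision.snapshot("scene")
np.save("k3.npy",kw,allow_pickle=True); np.save("s3.npy",s)
for t in ("blue_rack_eyes","blue_rack_grip","blue_rack","pegs_mid"):
  for cam in ("scene","wrist"): print(t,cam,[(round(q["score"],2),np.round(q["at"],4)) for q in models.mark_of(t,cam)[:3]])
cv2.imwrite("pics/s3raw.png",s[:,:,::-1]); cv2.imwrite("pics/w3raw.png",im[:,:,::-1])
o=np.zeros((600,800,3),np.uint8); o[:300,:480]=cv2.resize(im,(480,300))[:,:,::-1]
a=cv2.resize(s[150:290,230:390,::-1],(640,560),interpolation=cv2.INTER_CUBIC)
o[300:600,:480]=cv2.resize(s[170:270,240:400,::-1],(480,300),interpolation=cv2.INTER_CUBIC)
cv2.imwrite("pics/v3.png",o[:,:480]); print(telemetry.current_t())
E
```

```text
False
open 0.011712049769388616 24.99992609024048
open 0.012097097066808896 [ 0.38158304  0.33352201 -3.59952674]
[ 0.5032657  -0.00896039  0.22896033] [ 0.50324359 -0.00852435  0.229     ]
blue_rack_eyes scene [(0.91, array([ 0.5047, -0.0098,  0.1782])), (0.79, array([ 0.4283, -0.6451,  0.1007])), (0.69, array([ 0.538 , -0.4197,  0.099 ]))]
blue_rack_eyes wrist [(0.87, array([ 0.4972, -0.0107,  0.1814]))]
blue_rack_grip scene [(0.9, array([ 0.5038, -0.0099,  0.2219])), (0.87, array([ 0.5379, -0.4229,  0.14  ])), (0.62, array([ 0.4249, -0.6546,  0.1406]))]
blue_rack_grip wrist [(0.61, array([ 0.5039, -0.009 ,  0.2199]))]
blue_rack scene [(0.9, array([ 0.5007, -0.0083,  0.0766])), (0.8, array([ 5.400e-01, -4.199e-01, -2.000e-04])), (0.65, array([0.7171, 0.3538, 0.0012]))]
blue_rack wrist [(0.66, array([ 0.5051, -0.0118,  0.0806]))]
pegs_mid scene [(0.62, array([ 0.6029, -0.017 ,  0.1676]))]
pegs_mid wrist [(0.81, array([ 0.6034, -0.0163,  0.1646]))]
10.3583
```

View pics/v3.png

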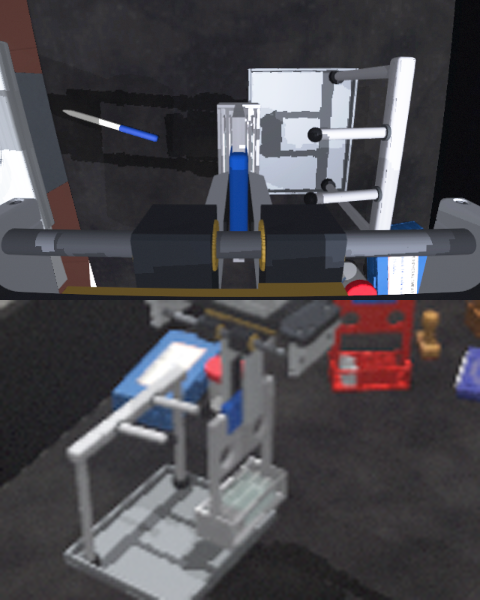

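The rack is upright in the gripper in front of the pegs: eyes at crop (225,455) and (265,445), pegs level with them and to the left. The marks put it about 1 mm off in y, so I'll insert along the peg slope under a force guard.

Run:
```python
from h import *
T=np.tan(np.radians(8)); dz=.049; dy=.0008
def at(x,drop=0): return st(x,dy,.165-x*T-drop+dz)
r.move_l(st(-.06,dy,.1705+dz),vel=.1); print(telemetry.current_wrist_force())
r.move_l(st(-.045,dy,.1705+dz),vel=.08)
for x in (-.03,-.015,0.): print(x,r.move_l(at(x),vel=.07,guard=5),telemetry.current_wrist_force())
kw=vision.get_calibration("wrist"); im=vision.snapshot("wrist"); s=vision.snapshot("scene")
for t in ("blue_rack_eyes",):
  for cam in ("scene","wrist"): print(t,cam,[(round(q["score"],2),np.round(q["at"],4)) for q in models.mark_of(t,cam)[:2]])
o=np.zeros((600,480,3),np.uint8); o[:300]=cv2.resize(im,(480,300))[:,:,::-1]
o[300:]=cv2.resize(s[170:270,240:400,::-1],(480,300),interpolation=cv2.INTER_CUBIC)
cv2.imwrite("pics/v4.png",o); print(telemetry.current_ee_pos(),at(0),telemetry.current_t())
```

```text
[ 0.82311996  0.41437787 -3.30643313]
-0.03 False [-0.9841579  -0.5510278  -3.78698187]
-0.015 False [ 0.55646122  0.50790426 -3.3826033 ]
0.0 False [ 0.27999331 -0.10236357 -4.01004926]
blue_rack_eyes scene [(0.95, array([ 0.6025, -0.0115,  0.1615])), (0.82, array([ 0.5372, -0.4186,  0.1011]))]
blue_rack_eyes wrist [(0.7, array([ 0.6007, -0.0142,  0.169 ]))]
[ 0.60280655 -0.0146523   0.21401144] [ 0.60305581 -0.01470195  0.214     ] 12.5583
```

View pics/v4.png

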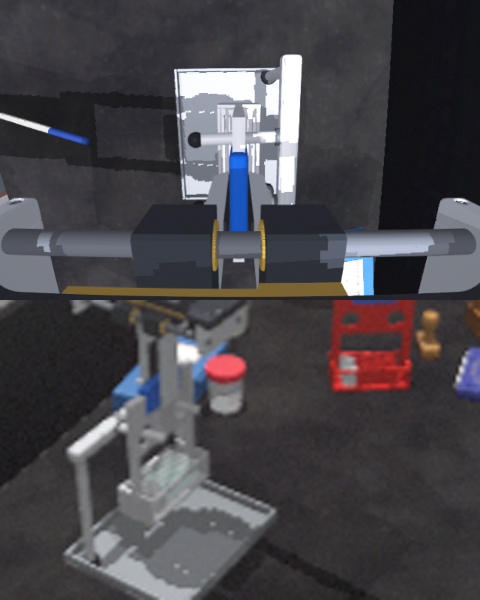

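The plate is on both pegs: the peg passes through at (240,138) in the wrist view, its ball tip at (195,138) is in front of the plate, and no contact force was felt. I'll lower it until the pegs take the weight, then release.

Run:
```python
from h import *
p=np.array(telemetry.current_ee_pos())
for i in range(8):
    p[2]-=.002; g=r.move_l(p.copy(),vel=.03); f=telemetry.current_wrist_force(); print(i,g,f.round(2) if hasattr(f,'round') else f)
    if f[2]>-1.2: break
r.hold(.2); gripper_to(.034); r.hold(.3)
q=np.array(telemetry.current_ee_pos()); q[2]+=.09; r.move_l(q,vel=.1)
q=st(-.12,-.10,.33); r.move_l(q,vel=.2); r.hold(.5)
s=vision.snapshot("scene"); t=vision.snapshot("top"); w=vision.snapshot("wrist")
for n in ("blue_rack","blue_rack_eyes","blue_rack_grip"): print(n,[(round(d["score"],2),np.round(d["at"],4)) for d in models.mark_of(n,"scene")[:3]])
o=np.zeros((600,480,3),np.uint8); o[:300]=cv2.resize(w,(480,300))[:,:,::-1]
o[300:]=cv2.resize(s[170:270,240:400,::-1],(480,300),interpolation=cv2.INTER_CUBIC)
cv2.imwrite("pics/v5.png",o); print(telemetry.current_t())
```

```text
0 False [-0.01 -0.71 -4.4 ]
1 False [ 1.    0.59 -3.18]
2 False [ 0.62 -0.81 -3.54]
3 False [ 0.14 -1.06 -1.44]
4 False [-1.53 -0.3   5.47]
blue_rack [(0.77, array([ 5.381e-01, -4.174e-01,  3.000e-04])), (0.72, array([ 4.280e-01, -6.464e-01,  2.000e-04])), (0.65, array([ 0.5946, -0.0102,  0.0552]))]
blue_rack_eyes [(0.95, array([ 0.5407, -0.4191,  0.1018])), (0.73, array([ 0.4268, -0.6466,  0.1006])), (0.72, array([ 0.6009, -0.0126,  0.1555]))]
blue_rack_grip [(0.86, array([ 0.6068, -0.0133,  0.1998])), (0.75, array([ 0.5392, -0.4203,  0.1407])), (0.72, array([ 0.4284, -0.6541,  0.1378]))]
17.6667
```

View pics/v5.png

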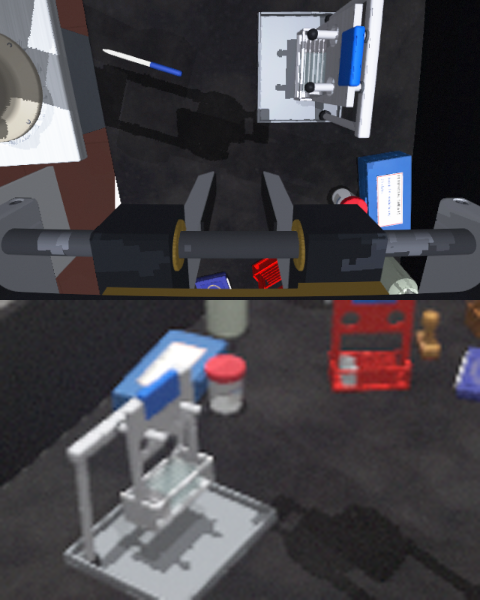

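The rack hangs by both eyes: both ball tips, at (312,33) and (310,88) in the wrist view, are in front of the plate. The basket is clear of the tray, with its underside at about 55 mm, and the cup hasn't moved. Handing in.

```bash
python3 -c "
from plant import r
print(r.sign_off())"
```

```text
the job is handed in; nothing more can be done
None
```

The blue-gripped steel rack hangs by both eyes on the drip stand's pegs, clear of the tray. The orange rack, bottles and cup were never touched, and the job was handed in at about 18 s of the 38 s allowed.

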